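Pack the finished wooden toys and shut the sliding lid

TASK

Slide the lid of the toy box fully open by its cleat, then pack every finished toy on the bench into the box, each standing upright on the box floor; set them down, do not drop them or force them in, for together they just fit. When all are in, slide the lid fully shut over them, and leave the glue, sanding block and tape where they are.

Things in the scene. Friction and masses are not known exactly. Their poses are not given: they have to be found in the camera images.
- toybox: Plywood toy box screwed to the bench. Inside 152 (own x) x 166 (own y) mm, outside 168 x 182 mm; floor and walls 8 mm thick, so its inner floor is 8 mm above its origin. Near (-x) and side walls 98 mm high, far (+x) wall 88 mm; the lid, when shut, leaves 82 mm of height inside. Origin: centre of the underside, on the bench; x points away from the robot (its yaw varies), z up.
- lid (a joint): Sliding lid of the box, 158 x 170 x 6 mm, captive in grooves of the side walls; its top is 96 mm above the bench. Value in m: 0 = fully shut, 0.158 = fully open, when its near edge has reached the far wall and the lid sticks out on the far side. It slides along the box's x with about 3 N of friction plus slight drag and stays where it is left; starts at 0 to 40 mm.
- lid_handle (a point): Middle of the dark wooden cleat on top of the lid, the grip for sliding it: 16 mm thick along the box's x, 80 mm long along the box's y, standing 24 mm above the lid (from 96 to 120 mm above the bench); this point is 108 mm above the bench and, with the lid shut, at x = -43 mm, y = 0 of the box. Moves with the lid.
- car_a: Toy car. Plain beech, one piece. Base 84 (own x) x 34 (own y) x 44 mm high; on its middle a block 28 (x) x 34 (y) mm, rising to 76 mm, leaves a 28 mm long ledge at each end. Origin: centre of the underside; z up. 110 g, +-25%. Starts standing on the bench to the left or right of the box. May be absent.
- car_b: Toy car, same as car_a. Plain beech, one piece. Base 84 (own x) x 34 (own y) x 44 mm high; on its middle a block 28 (x) x 34 (y) mm, rising to 76 mm, leaves a 28 mm long ledge at each end. Origin: centre of the underside; z up. 110 g, +-25%. Starts standing on the bench to the left or right of the box. May be absent.
- boat_a: Toy boat, same outline as the cars. Plain beech, one piece. Base 84 (own x) x 34 (own y) x 44 mm high; on its middle a block 28 (x) x 34 (y) mm, rising to 76 mm, leaves a 28 mm long ledge at each end. Origin: centre of the underside; z up. 110 g, +-25%. Starts standing on the bench to the left or right of the box. May be absent.
- boat_b: Toy boat, same as boat_a. Plain beech, one piece. Base 84 (own x) x 34 (own y) x 44 mm high; on its middle a block 28 (x) x 34 (y) mm, rising to 76 mm, leaves a 28 mm long ledge at each end. Origin: centre of the underside; z up. 110 g, +-25%. Starts standing on the bench to the left or right of the box. May be absent.
- house: Toy house of plain beech: square base 68 x 68 x 36 mm, on it a 50 x 50 mm step up to 44 mm, on that a square chimney 18 x 18 mm, all parallel to own x and y, rising to 76 mm. Origin: centre of the underside; z up. 160 g, +-25%. Starts standing on the bench to the left or right of the box. May be absent.
- hut: Toy roundhouse of plain beech: round base 68 mm across, 36 mm high, on it a 50 mm round step up to 44 mm, on that a round post 18 mm across, rising to 76 mm. Origin: centre of the underside; z up. 140 g, +-25%. Starts standing on the bench to the left or right of the box. May be absent.
- glue: Bystander: white glue bottle, 56 mm across, 110 mm high. Origin: centre of the underside.
- sander: Bystander: cork sanding block 100 x 55 x 32 mm. Origin: centre of the underside.
- tape: Bystander: roll of masking tape lying flat, 90 mm across, 25 mm high. Origin: centre of the underside.
There are look-alikes about, which are no part of the job. Of the things like the toybox, leave any that is turquoise; of the rest the larger one is meant.

How it is judged:
By the outcome, as a careful person would: the job done as asked, in the order asked, and still so for the second after the job is handed in, with the robot touching nothing.
Of car_a, car_b, house, boat_a, boat_b, hut only 4 to 6 are there at a start; the rules pass over those that are not, and their reading is None.
At some moment in a run one of house, hut may be knocked a few centimetres aside while the robot is not near it.
It also fails if it takes over 210 s, if anything falls off the work surface, if the arm or the gripper's body presses on something with over 40 N, if the wrist force passes 120 N, or if a joint passes its speed limit or range.

ROBOT

A 6-joint arm with a two-finger parallel gripper is mounted at the origin on the work surface. World frame = base frame: x ahead of the robot, y to its left, z up, the work surface at z = 0. Lengths are in m, angles in rad, forces in N, time in s.
With the tool pointing down it reaches from about 0.2 to 0.875 m from the base axis. Payload 3.4 kg.
Tool frame: the origin (TCP) lies between the finger pads; the fingertips stand 25 mm ahead of it and the grasp point (between the pads) lies 6 mm ahead of it (r.nose_length is the z of the fingertips in the tool frame, in m); z points along the fingers, y is the line along which they close (so a half turn about z gives the same grasp; the last joint's range is limited). The gripper opens to 94 mm and grips with 3 to 60 N. Pads are 16 mm wide; open, the fingers measure 119 mm over their backs; the gripper's body (75 mm by 177 mm) begins 78 mm behind the grasp point.
Start: joints at [-1.424, 0.276, 1.505, -0, 1.361, -0.121], TCP at [0.152, -0.555, 0.23] pointing down, gripper open.
Joint ranges: [-2.89, 2.89], [-0.75, 2.08], [0.22, 2.7], [-1.18, 4.32], [0.11, 2.71], [-2.7, 2.7]. Speed limits (rad/s): [2.57, 2.57, 3.14, 3.14, 3.14, 3.14].

INTERFACE

Orientations are given as a unit quaternion [w, x, y, z].
In Python, from plant import r, gripper_to, inverse_kinematics, vision, models, telemetry gives the robot as it stands. Calls block until the motion is done:
- r.move_to(position, orientation): joint-space move of the TCP to a pose.
- r.move_l(position, rot=None, vel=0.15, guard=None): straight line of the TCP; rot=None keeps the orientation; vel is the mean speed in m/s. With guard (N) it stops when the force on the tool has changed by that much, and returns True; else False.
- r.movej(angles): joint-space move.
- gripper_to(opening, f_grip=None): finger opening in m; f_grip is the grip in N (None keeps the last); returns when the fingers have stopped.
- r.hold(seconds).
- inverse_kinematics(position, orientation): joint angles nearest the present ones, or None.
- vision.snapshot(name): name is "scene" or "top" or "wrist"; returns the picture (384x512x3 uint8, red, green, blue); there is no depth.
- vision.get_calibration(name): a dict with "fx", "fy", "cx", "cy" (pixels), "D" ([k1, k2, p1, p2, k3] as OpenCV has them; the pictures are not rectified), "position" and "orientation" of the camera in the world. Camera axes: x right, y down, z forward; pixel columns grow to the right and rows downward; lengths in m; the calibration is good to about 2 mm. A picture is of the moment at which its call begins: read the wrist's pose just before it. get_calibration takes no time and is no camera call; for the wrist camera it gives the pose at the moment of the call.
A pose or a line that the arm cannot do raises r.PlanningError and nothing moves.
- r.sign_off(): hands the job in; it is judged then, once.
Trained networks look in the newest picture that a camera, given by its name, has taken for a name from the list of things; names that differ only in an ending like _2 or _b are one class to them, and where a whole thing is asked for, a point or a joint stands for the part that bears it (a point fixed in the world has none). Each returns a list of dicts, best first, with "score" (0 to 1); they miss things now and then, are a little off and sometimes report something else, mostly with a low value. They report only what shows in the picture. A call takes as long as a camera call. They do not tell look-alikes from the thing itself.
- models.boxes_of(thing, camera): "at" ([x, y, z] in m, in world coordinates, good to about 4 mm: the middle of the surface that is visible of it).
- models.regions_of(thing, camera): "pixels" (384x512 bool, what is visible of it).
- models.mark_of(thing, camera): "at" ([x, y, z] in m, in world coordinates, good to about 4 mm: a listed point, or the origin of a listed thing).
Readings, each from a call of its own:
- telemetry.current_t(): time.
- telemetry.current_joints(): joint angles.
- telemetry.current_dq(): joint speeds.
- telemetry.current_joint_efforts(): joint torques, N m.
- telemetry.current_ee_pos(): TCP position.
- telemetry.current_tool_rot(): TCP orientation.
- telemetry.current_wrist_force(): force on the tool from outside, world axes, zero at the start.
- telemetry.current_torque(): the same for the moment, N m.
- telemetry.current_opening(): finger opening in m.
- telemetry.current_finger_force(): force on a finger pad.
Only numpy, scipy, OpenCV 4.12 (cv2) and the standard library are available. Lean on these libraries where they do the work, as an engineer would, in place of code of your own. Each camera call takes 0.05 s, during which the arm holds its last target. There are 200 camera calls.

## Working session

There is one attempt and no reset: what is moved stays moved. The work goes in short steps, each a Python script; the robot and the scene stay as the last script left them, time stands still between calls to the robot, and variables do not carry over. Pictures are saved under pics/ and viewed, at most 14 in all, crops included, and the job is handed in when it is done.

```bash
ls; mkdir -p pics; python3 - <<'E'
from plant import r, vision, telemetry, models
import cv2
for n in ("scene","top"):
    im=vision.snapshot(n); cv2.imwrite(f"pics/{n}0.png",im[:,:,::-1])
    c=vision.get_calibration(n); print(n,c)
    for t in ["toybox","lid_handle","car_a","boat_a","house","hut","glue","sander","tape"]:
        print(t,[(round(d["score"],2),[round(float(v),3) for v in d["at"]]) for d in models.mark_of(t,n)])
print(telemetry.current_t(), vision.get_calibration("wrist"))
E
```

```text
pics
scene {'fx': 411.80841250276166, 'fy': 411.80841250276166, 'cx': 255.38537573868524, 'cy': 200.58185271900857, 'D': array([0.02881358, 0.        , 0.        , 0.        , 0.        ]), 'position': array([ 1.50068133, -0.03591792,  0.75520349]), 'orientation': array([-0.32955262,  0.64293868,  0.61202901, -0.32162931])}
toybox [(0.86, [0.533, 0.019, -0.002]), (0.85, [0.708, 0.387, 0.001]), (0.65, [0.307, 0.166, 0.003])]
lid_handle [(0.97, [0.524, 0.015, 0.108]), (0.75, [0.274, 0.166, 0.075]), (0.74, [0.668, 0.404, 0.109]), (0.47, [0.33, 0.432, 0.0])]
car_a [(0.63, [0.507, 0.315, -0.006])]
boat_a [(0.7, [0.394, -0.31, 0.001])]
house [(0.64, [0.504, -0.29, 0.0])]
hut [(0.76, [0.618, -0.312, -0.003])]
glue [(0.7, [0.325, -0.43, -0.002])]
sander [(0.97, [0.74, 0.199, 0.003])]
tape [(0.67, [0.33, 0.432, -0.0])]
top {'fx': 413.7805481294865, 'fy': 413.7805481294865, 'cx': 250.61315632490897, 'cy': 181.3276859000455, 'D': array([0.03160676, 0.        , 0.        , 0.        , 0.        ]), 'position': array([ 4.19708583e-01, -2.59764516e-04,  1.33518812e+00]), 'orientation': array([-0.0
[... 177 characters left out ...]
.019, 0.112]), (0.83, [0.275, 0.166, 0.079]), (0.58, [0.668, 0.398, 0.108])]
car_a [(0.81, [0.508, 0.316, -0.001])]
boat_a [(0.85, [0.388, -0.305, -0.003])]
house [(0.71, [0.504, -0.284, 0.001])]
hut [(0.77, [0.616, -0.309, -0.001]), (0.72, [0.324, 0.433, -0.005])]
glue [(0.82, [0.323, -0.427, -0.001])]
sander [(0.93, [0.739, 0.198, 0.002])]
tape [(0.98, [0.324, 0.431, -0.006])]
1.0 {'fx': 265.46407267436786, 'fy': 265.46407267436786, 'cx': 257.14229143241016, 'cy': 189.93845715745394, 'D': array([0.00250513, 0.        , 0.        , 0.        , 0.        ]), 'position': array([ 0.23112093, -0.53278435,  0.38455077]), 'orientation': array([ 0.11222408,  0.78717561, -0.60027308, -0.0862122 ])}
```

View pics/scene0.png

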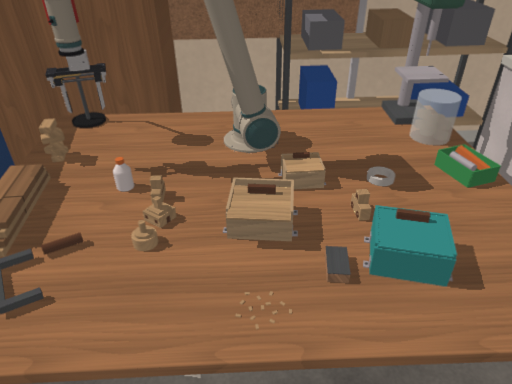

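View pics/top0.png

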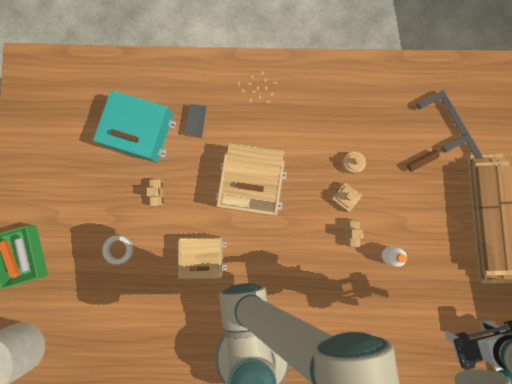

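Box candidates in the scene picture: plywood box (262,208), small plywood box (302,172), turquoise box (410,245). By the description it is the larger plywood one at (262,208), which is (250,180) in top. Toys: car/boat shape at (361,205) and (158,188), house (160,213), hut (145,237). The lump at (55,140) is unclear, so I'll check it in a crop.

```bash
python3 - <<'E'
import cv2,numpy as np
s=cv2.imread("pics/scene0.png");t=cv2.imread("pics/top0.png")
f=lambda a:cv2.resize(a,(400,300),interpolation=cv2.INTER_CUBIC)
cv2.imwrite("pics/crop1.png",np.vstack([np.hstack([f(s[110:260,0:200]),f(s[145:265,215:375])]),np.hstack([f(t[130:265,310:490]),f(t[135:225,195:315])])]))
E
```

```text
(no output)
```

View pics/crop1.png

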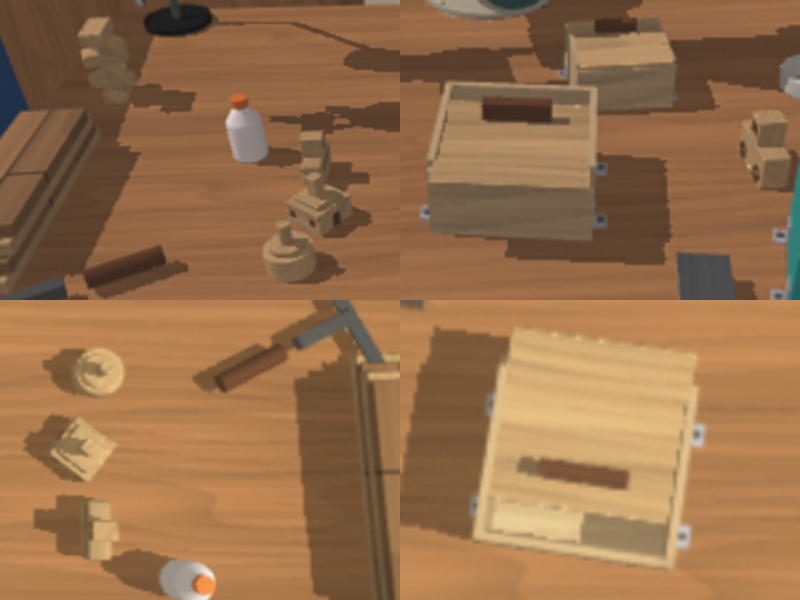

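```bash
cat > h.py <<'E'
import numpy as np, cv2
from scipy.spatial.transform import Rotation as R
from scipy.optimize import minimize
from plant import r, gripper_to, inverse_kinematics, vision, models, telemetry
np.set_printoptions(precision=4, suppress=True)
q2R=lambda q: R.from_quat(np.roll(q,-1))
R2q=lambda o: np.roll(o.as_quat(),1)
def down(a):                 # tool down, closing line (tool y) at world angle a; half turn chosen for q6 near 0
    return [R2q(R.from_euler('z',a+np.pi/2+k*np.pi)*R.from_euler('x',np.pi)) for k in (0,1)]
def pick(p,a):
    best=None
    for q in down(a):
        j=inverse_kinematics(p,q)
        if j is not None and (best is None or abs(j[5])<best[0]): best=(abs(j[5]),q)
    return best[1]
def project(P,c):
    Rc=q2R(c["orientation"]).inv()
    rv=Rc.as_rotvec(); t=-Rc.apply(c["position"])
    K=np.array([[c["fx"],0,c["cx"]],[0,c["fy"],c["cy"]],[0,0,1.]])
    return cv2.projectPoints(np.asarray(P,float).reshape(-1,3),rv,t,K,np.array(c["D"],float))[0][:,0]
def blk(x0,x1,y0,y1,z0,z1): return np.array([[x,y,z] for x in (x0,x1) for y in (y0,y1) for z in (z0,z1)])
def cyl(rad,z0,z1):
    a=np.linspace(0,2*np.pi,25); return np.array([[rad*np.cos(t),rad*np.sin(t),z] for t in a for z in (z0,z1)])
CAR=[blk(-.042,.042,-.017,.017,0,.044),blk(-.014,.014,-.017,.017,.044,.076)]
HOUSE=[blk(-.034,.034,-.034,.034,0,.036),blk(-.025,.025,-.025,.025,.036,.044),blk(-.009,.009,-.009,.009,.044,.076)]
HUT=[cyl(.034,0,.036),cyl(.025,.036,.044),cyl(.009,.044,.076)]
MODEL=dict(car_a=CAR,car_b=CAR,boat_a=CAR,boat_b=CAR,house=HOUSE,hut=HUT)
def boxmodel(d):
    return [blk(-.084,.084,-.091,.091,0,.088),blk(-.084,.076,-.091,-.083,0,.098),blk(-.084,.076,.083,.091,0,.098),
      blk(-.084,-.076,-.091,.091,0,.098),blk(-.079+d,.079+d,-.085,.085,.09,.096),blk(-.051+d,-.035+d,-.04,.04,.096,.12)]
def render(parts,x,y,yaw,z,c):
    m=np.zeros((384,512),np.uint8); Rz=R.from_euler('z',yaw)
    for P in parts:
        h=cv2.convexHull(project(Rz.apply(P)+[x,y,z],c).astype(np.float32))
        if np.isfinite(h).all() and abs(h).max()<5000: cv2.fillConvexPoly(m,np.round(h*16).astype(np.int32),1,cv2.LINE_8,4)
    return m.astype(bool)
def masks(cam,names,xyz):
    """snapshot; union of the nearest region per name"""
    vision.snapshot(cam); c=vision.get_calibration(cam); u=project([xyz],c)[0]; m=np.zeros((384,512),bool)
    for n in names:
        L=[d["pixels"] for d in models.regions_of(n,cam) if d["score"]>.25]
        L=[(np.hypot(*(np.argwhere(p).mean(0)[::-1]-u)),i) for i,p in enumerate(L) if p.sum()>30] and \
          sorted(((np.hypot(*(np.argwhere(p).mean(0)[::-1]-u)),i,p) for i,p in enumerate(L) if p.sum()>30),key=lambda t:t[:2])
        if L and L[0][0]<60: m|=L[0][2]
    return m,c
def fit(mk,views,x0,step):
    def cost(v):
        s=0
        for m,c in views:
            w=render(*mk(v),c); s+=1-(m&w).sum()/max(1,(m|w).sum())
        return s/len(views)
    x0=np.array(x0,float)
    sim=np.vstack([x0]+[x0+np.eye(len(x0))[i]*step[i] for i in range(len(x0))])
    o=minimize(cost,x0,method="Nelder-Mead",options=dict(initial_simplex=sim,xatol=1e-4,fatol=1e-4,maxiter=250))
    return o.x,o.fun
# camera in tool frame from the present pose
def look(xy,zt=.33,a=0.,h=.05):
    """tool down, closing angle a, optical axis of the wrist camera through (xy,h)"""
    Rt=q2R(telemetry.current_tool_rot()); p=np.array(telemetry.current_ee_pos()); c=vision.get_calibration("wrist")
    off=Rt.inv().apply(np.array(c["position"])-p); ax=Rt.inv().apply(q2R(c["orientation"]).apply([0,0,1]))
    for q in sorted(down(a),key=lambda q:0):
        Rn=q2R(q); o=Rn.apply(off); d=Rn.apply(ax); s=(h-(zt+o[2]))/d[2]
        P=np.array([xy[0]-o[0]-s*d[0],xy[1]-o[1]-s*d[1],zt])
        j=inverse_kinematics(P,q)
        if j is not None and abs(j[5])<2.3:
            r.move_to(P,q); return True
    return False
E
python3 - <<'E'
from h import *
c=vision.get_calibration("wrist");print(q2R(c["orientation"]).apply([0,0,1]),telemetry.current_tool_rot())
V=[]
for k,(a,dx) in enumerate([(np.pi/2,0),(np.pi/2,.08)]):
    print(look((.50+dx,.02),.33,a,.09), telemetry.current_ee_pos())
    V.append(masks("wrist",["toybox","lid_handle"],[.533,.02,.06]))
im=vision.snapshot("wrist");cv2.imwrite("pics/w1.png",im[:,:,::-1])
for f in (V,V+[masks("top",["toybox","lid_handle"],[.533,.02,.06])]):
  for z in(0,1):
    v,e=fit(lambda v:(boxmodel(v[3]),v[0],v[1],v[2],v[4] if z else 0),f,[.533,.02,-.08,.03]+[0]*z,[.01,.01,.1,.01]+[.01]*z); print(v,e)
m,c=V[1]; w=render(boxmodel(v[3]),*v[:3],0,c)
o=im[:,:,::-1].copy(); 
for mm,col in((m,(255,0,0)),(w,(0,0,255))):
    cs,_=cv2.findContours(mm.astype(np.uint8),0,1); cv2.drawContours(o,cs,-1,col,1)
cv2.imwrite("pics/w1o.png",o); print(telemetry.current_t())
E
```

```text
[-0.2705 -0.0732 -0.9599] [0.0001 0.9911 0.1335 0.    ]
True [0.467  0.0199 0.3298]
True [0.5477 0.0192 0.329 ]
[ 0.535   0.0164 -0.1301  0.0311] 0.016649410747523574
[ 0.5351  0.0164 -0.128   0.0331 -0.0037] 0.012531050309471381
[ 0.535   0.0165 -0.1318  0.0309] 0.2091378761673938
[ 0.5351  0.0165 -0.1299  0.0326 -0.0034] 0.20694443300507795
4.275
```

View pics/w1o.png

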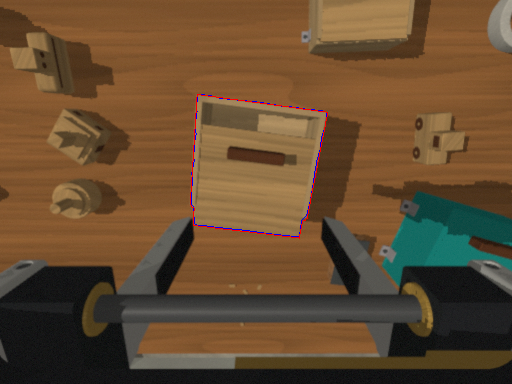

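The model outline sits on the plywood box (rim 197,95 to 300,237; cleat at 256,156), so the choice is confirmed. It is at (0.535, 0.016), yaw -0.13, with the lid about 32 mm open. Next I open the lid.

```bash
cat >> h.py <<'E'
BX=np.array([.535,.0165]); BY=-.130
def b2w(x,y): return BX+R.from_euler('z',BY).apply([x,y,0])[:2]
E
python3 - <<'E'
from h import *
gripper_to(.05,20)
d=.032; hx=-.043+d; xy=b2w(hx,0); q=pick([*xy,.2],BY)
r.move_to([*xy,.2],q); print(r.move_l([*xy,.125],vel=.08,guard=10),telemetry.current_ee_pos())
gripper_to(0,25); print(telemetry.current_opening(),telemetry.current_finger_force())
xy=b2w(hx+.158-d+.006,0); z=telemetry.current_ee_pos()[2]
print(r.move_l([*xy,.125],vel=.06,guard=20),telemetry.current_ee_pos(),xy,telemetry.current_wrist_force(),telemetry.current_opening())
p=np.array(telemetry.current_ee_pos())[:2]; print("handle box x",R.from_euler('z',-BY).apply([*(p-BX),0]))
gripper_to(.045); r.move_l([*p,.25]); 
look((.56,.01),.36,np.pi/2,.09)
im=vision.snapshot("wrist");cv2.imwrite("pics/w2.png",im[:,:,::-1]); print(telemetry.current_t())
E
```

```text
False [0.5246 0.0179 0.1255]
0.01588520646458647 24.9999538064003
False [0.6498 0.0017 0.125 ] [0.655  0.0008] [-14.9994   2.3068  13.3522] 0.01614293123609847
handle box x [0.1157 0.0002 0.    ]
13.8417
```

View pics/w2.png

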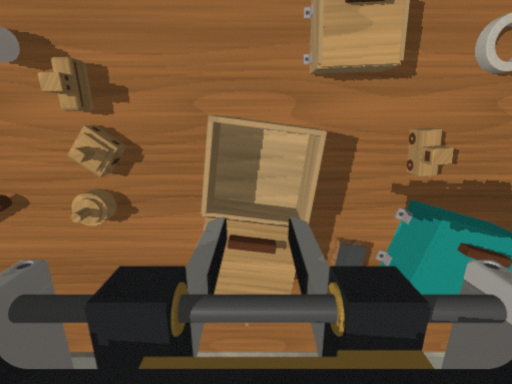

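The lid is fully open: the cleat stopped at 0.1157 m in box x, and the box interior shows empty at (262,170). Next is the boat.

```bash
cat >> h.py <<'E'
NAMES=["car_a","boat_a","house","hut"]
def measure(n,xy,yaw0=None,dbg=False):
    """two wrist views -> x,y,yaw of toy n near xy"""
    V=[]
    for s in (-.04,.04):
        a=np.pi/2+ (np.arctan2(xy[1],xy[0]))
        if not look((xy[0]+s,xy[1]+s/2),.30,a,.04): print("look failed")
        V.append(masks("wrist",[n],[*xy,.03]))
    yaws=[yaw0] if yaw0 is not None else (np.arange(0,np.pi,np.pi/4) if n[:2] in("ca","bo") else [0,.5,1.] if n=="house" else [0])
    best=min((fit(lambda v:(MODEL[n],v[0],v[1],v[2],0),V,[*xy,y0],[.008,.008,.25]) for y0 in yaws),key=lambda t:t[1])
    v=best[0]; vz,ez=fit(lambda v:(MODEL[n],v[0],v[1],v[2],v[3]),V,[*v,0],[.003,.003,.05,.005])
    print(n,v,"err",best[1],"| free z:",vz,ez)
    return v
def grab(v,a,op,held):
    gripper_to(op,15); q=pick([v[0],v[1],.2],a)
    r.move_to([v[0],v[1],.2],q); hit=r.move_l([v[0],v[1],.075],vel=.1,guard=6)
    gripper_to(0,15); w=telemetry.current_opening(); print("hit",hit,"opening",w,"force",telemetry.current_finger_force())
    r.move_l([v[0],v[1],.25],vel=.2); print("lifted opening",telemetry.current_opening()); return abs(w-held)<.003
def place(bx,by,a,op):
    xy=b2w(bx,by); q=pick([*xy,.25],a); r.move_to([*xy,.25],q)
    r.move_l([*xy,.095],vel=.15); hit=r.move_l([*xy,.079],vel=.02,guard=3)
    print("placed hit",hit,"z",telemetry.current_ee_pos()[2]); gripper_to(op); r.move_l([*xy,.25],vel=.2); print("t",telemetry.current_t())
E
python3 - <<'E'
from h import *
v=measure("boat_a",(.391,-.307))
if grab(v,v[2],.045,.028): place(-.030,.037,BY+np.pi/2,.040)
E
```

```text
boat_a [ 0.3918 -0.3053 -0.0335] err 0.13779503972341917 | free z: [ 0.3909 -0.3059 -0.0089 -0.0021] 0.12992489616606323
hit False opening 0.027959256340600865 force 14.834925681352615
lifted opening 0.02807908428208576
placed hit True z 0.08312732172832485
t 24.3833
```

```bash
python3 - <<'E'
from h import *
look(b2w(0,0),.33,np.pi/2,.09); m,c=masks("wrist",["boat_a"],[*b2w(-.03,.037),.05])
print("in box:",fit(lambda v:(CAR,v[0],v[1],v[2],.008),[(m,c)],[*b2w(-.03,.037),BY+np.pi/2],[.005,.005,.1]),b2w(-.03,.037),BY+np.pi/2)
im=vision.snapshot("wrist");cv2.imwrite("pics/w3.png",im[:,:,::-1])
v=measure("house",(.504,-.286))
V=vision.snapshot("wrist");cv2.imwrite("pics/w4.png",np.hstack([im,V])[::1,:,::-1][:, :][::1])
a=min((v[2]+k*np.pi/2 for k in range(-3,4)),key=lambda a:abs((a-(np.arctan2(v[1],v[0])+np.pi/2))))
if grab(v,a,.034,.018): place(.037,-.045,BY+np.pi/2,.030)
E
python3 -c "
import cv2;a=cv2.imread('pics/w4.png');cv2.imwrite('pics/w4.png',cv2.resize(a,(800,300)))"
```

```text
in box: (array([0.5092, 0.0582, 1.4309]), np.float64(0.10442349528643946)) [0.51   0.0571] 1.4407963267948967
house [ 0.5369 -0.2773  0.9653] err 0.1776769854506502 | free z: [ 0.5392 -0.2783  0.9191 -0.0103] 0.15815793673310163
hit False opening 0.018244087379218985 force 14.932904988527298
lifted opening 0.018278142060052977
placed hit True z 0.08317823128811869
t 36.3417
```

View pics/w4.png

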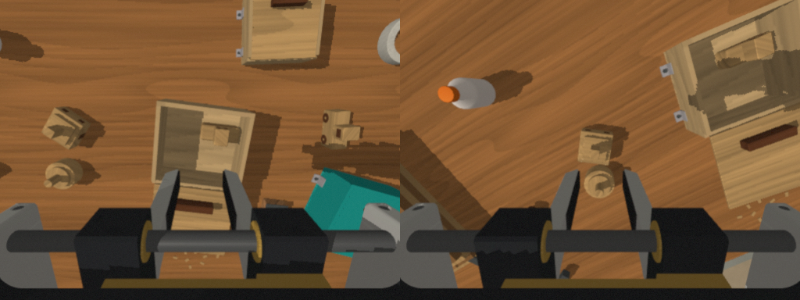

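The left half shows the boat in its place in the box at (220,133). The right half shows the house at (596,145), shifted toward the hut at (600,180): that was the knock, and the fresh measurement followed it. Next the hut and the car.

```bash
python3 - <<'E'
from h import *
v=measure("hut",(.617,-.310))
if grab(v,np.arctan2(v[1],v[0])+np.pi/2,.034,.018): place(-.038,-.045,BY+np.pi/2,.030)
look(b2w(0,0),.33,np.pi/2,.09); im=vision.snapshot("wrist"); cv2.imwrite("pics/w5.png",cv2.resize(im[60:260,150:400,::-1],(750,600)))
v=measure("car_a",(.508,.316))
print(telemetry.current_t())
E
```

```text
hut [ 0.6137 -0.3103  0.3802] err 0.06788054870121252 | free z: [ 0.6147 -0.311   0.4055 -0.0028] 0.06243542202941332
hit False opening 0.017420404701348268 force 14.997833222150803
lifted opening 0.017381222998875585
placed hit True z 0.08308071986008751
t 49.8667
car_a [0.5046 0.3176 3.2613] err 0.09918329114316016 | free z: [ 0.5055  0.318   3.2323 -0.0061] 0.08048041701887854
54.2917
```

View pics/w5.png

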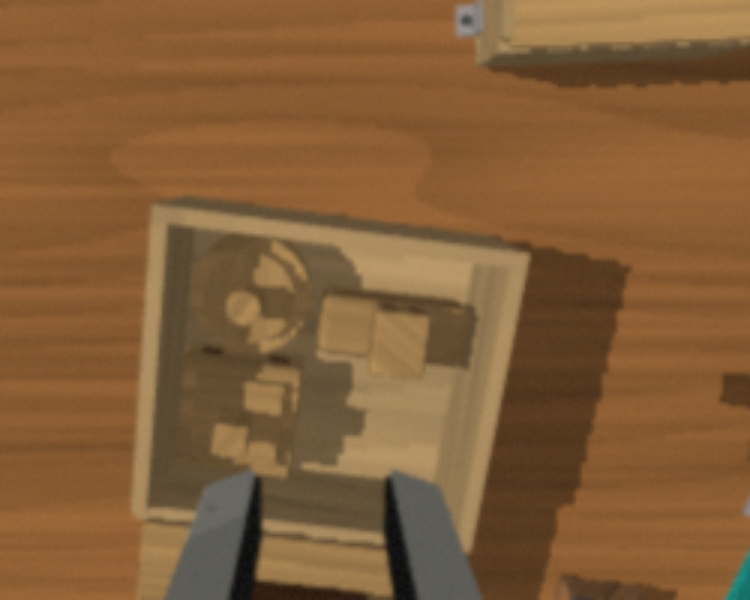

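The picture shows hut (250,300), house (245,415) and boat (375,335) standing clear of each other, with free floor at (390,430) for the car.

```bash
python3 - <<'E'
from h import *
v=np.array([.505,.3177,3.245])
if grab(v,v[2],.045,.028): place(.034,.037,BY+np.pi/2,.040)
look(b2w(0,0),.33,np.pi/2,.09); im=vision.snapshot("wrist"); a=cv2.resize(im[60:260,150:400,::-1],(400,300)); 
s=vision.snapshot("scene")[:,:,::-1]; t=vision.snapshot("top")[:,:,::-1]
cv2.imwrite("pics/w6.png",np.vstack([np.hstack([a,cv2.resize(s[120:270,150:350],(400,300))]),np.hstack([cv2.resize(s,(400,300)),cv2.resize(t,(400,300))])]))
E
```

```text
hit False opening 0.02791899318066298 force 14.924128353595734
lifted opening 0.02800876660582983
placed hit True z 0.0831840736054181
t 64.15
```

View pics/w6.png

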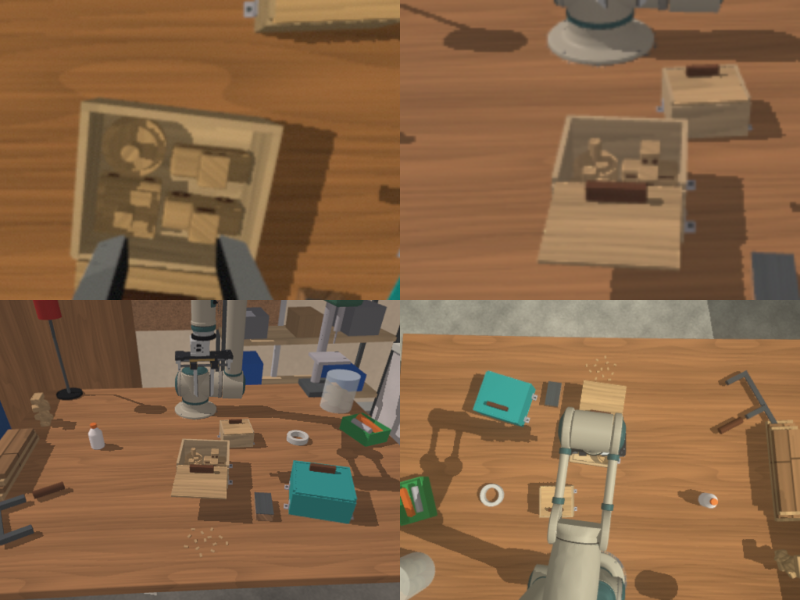

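All four toys stand in the box. Before shutting the lid I check the wooden pile at the bench edge, scene (52,140) and top (493,332), in case it holds a finished toy.

```bash
python3 - <<'E'
from h import *
s=vision.snapshot("scene")[:,:,::-1]; t=vision.snapshot("top")[:,:,::-1]
cv2.imwrite("pics/w7.png",np.hstack([cv2.resize(s[110:170,20:100],(400,300),interpolation=3),cv2.resize(t[300:375,412:512],(400,300),interpolation=3)]))
for n in ["car_a","boat_a","house","hut"]:
    for cam in("scene","top"): print(n,cam,[(round(d["score"],2),np.array(d["at"])) for d in models.mark_of(n,cam)])
E
```

```text
car_a scene []
car_a top []
boat_a scene [(0.7, array([0.5109, 0.052 , 0.0055]))]
boat_a top []
house scene [(0.22, array([ 0.3238, -0.4306, -0.    ]))]
house top []
hut scene [(0.77, array([ 0.4947, -0.0216,  0.0056]))]
hut top [(0.47, array([ 0.4921, -0.0204,  0.0073]))]
```

View pics/w7.png

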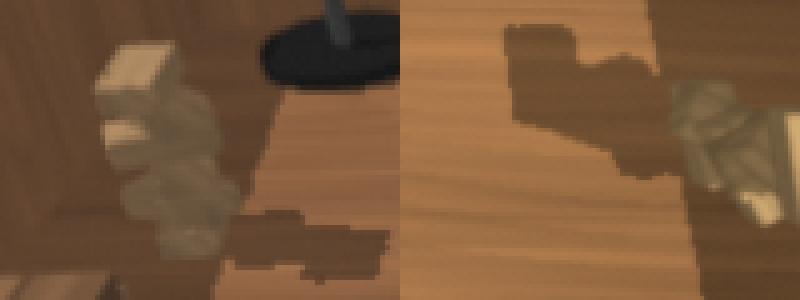

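That is a heap of rough offcuts, (165,150) in the left half, not a toy, so nothing is left out. I shut the lid.

```bash
python3 - <<'E'
from h import *
gripper_to(.045,25)
xy=b2w(.1152,0); q=pick([*xy,.25],BY); r.move_to([*xy,.25],q); print(r.move_l([*xy,.125],vel=.1,guard=10))
gripper_to(0,25); print(telemetry.current_opening())
g=b2w(-.043-.006,0); print(r.move_l([*g,.125],vel=.06,guard=20),telemetry.current_wrist_force())
p=np.array(telemetry.current_ee_pos())[:2]; print("handle box x",R.from_euler('z',-BY).apply([*(p-BX),0]))
gripper_to(.045); r.move_l([*p,.25])
V=[]
for dx in(0,.08):
    look((.50+dx,.02),.33,np.pi/2,.09); V.append(masks("wrist",["toybox","lid_handle"],[.533,.02,.06]))
im=vision.snapshot("wrist")[:,:,::-1]; s=vision.snapshot("scene")[:,:,::-1]
print(fit(lambda v:(boxmodel(v[3]),v[0],v[1],v[2],0),V,[*BX,BY,.003],[.005,.005,.05,.005]))
cv2.imwrite("pics/w8.png",np.hstack([cv2.resize(im,(400,300)),cv2.resize(s[120:270,150:350],(400,300))])); print(telemetry.current_t())
E
```

```text
False
0.015789021447642524
False [15.8818 -3.308  -9.6479]
handle box x [-0.0428 -0.0002  0.    ]
(array([ 0.5347,  0.0163, -0.1315,  0.0008]), np.float64(0.0824351024388929))
75.95
```

View pics/w8.png

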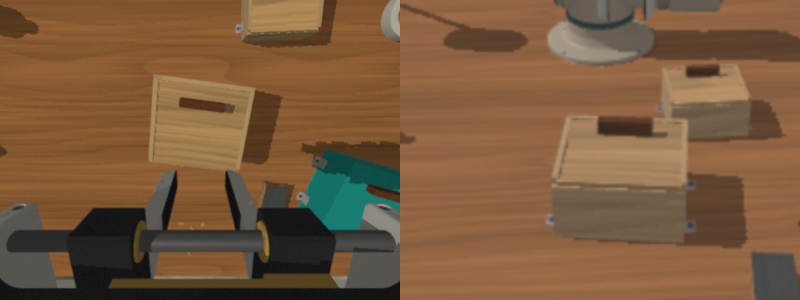

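The lid is shut, with its cleat at (205,103) beside the near wall and no gap showing. The travel from stop to stop was 158.5 mm, and the gripper is clear.

```bash
python3 -c "
from plant import r
print(r.sign_off())"
```

```text
the job is handed in; nothing more can be done
None
```

The four toys on the bench (car, boat, house, hut) are packed upright in the plywood box, the lid is fully shut, the glue, sanding block and tape were not touched, and the job is handed in at about 76 s.

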